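# Charge a tray with desiccant cartridges from a slide-gate dispenser

### The job

The next dry box needs four desiccant cartridges: slide the empty orange tray fully home under the dispenser, then pull the dispenser's gate out just far enough that the first two lanes, the pairs farthest from its grip, drop into the tray and no others. Then push the gate fully shut so that the rest stay dry, and leave the charged tray in the bay and the other things on the bench where they are.

Things in the scene. Friction and masses are not known exactly. Their poses are not given: they have to be found in the camera images.
- bay (a point): Dispenser's tray bay; point on the bench under the fixed dispenser's centre. x from its open front (-x, robot's side) to its back, y to its left, z up. Aluminium stand 158 mm wide (y), 92 deep (x); feet 4 mm high to y = +-97. Bay 146 mm wide between side plates (front lips at x = -51), 48 high, open in front; rear stop bar's face at x = +46. Highest point of the dispenser 111 mm.
- magazine (a point): Centre of the clear-walled, clear-lidded magazine on the stand, 84 mm above point bay, same axes; 125 mm (y) x 86 (x) outside. Five lanes side by side along y, centred at y = +46, +23, 0, -23, -46 mm (first to fifth). Two cartridges lie one above the other in each, along x, resting on the sliding gate; they drop into the bay once the gate is drawn from under their lane.
- gate (a joint): Steel gate under the lanes, m: 0 = fully shut on its stop, grows as it is pulled along the dispenser's -y, to 0.118. Friction 2 N, stays where left. Lanes clear in turn, first lane first: first empty by 0.027, second by 0.050, third begins to let go at 0.062 (23 mm a lane). Red lines on it are level with the stand's edge at 0.033, 0.056, 0.079, 0.102: 1, 2, 3, 4 lanes clear.
- gate_grip (a point): Centre of the gate's upright black grip: a fin 14 mm thick (x), 36 long (y), 63 to 99 mm above the bench; this point 82 mm up. Axes as the dispenser's. With the gate shut it lies at y = -126 mm in the dispenser's frame; it moves with the gate. Bare bench beneath it and beside it.
- tray_mid (a point): Loose orange tray, 180 g, empty at the start: 90 mm (x) x 134 mm (y), 34 mm high, walls and floor 3 mm; this point is its centre half-way up (17 mm above its underside). Its handle points along -x. Fully home in the bay, its back wall (x = +45 mm) is against the stop bar, so this point is above point bay to about 1 mm.
- tray_grip (a point): Grip point of the tray's black handle, a straight bar along the tray's x: 14 mm thick (y), 28 mm high (6 to 34 mm above the bench), reaching from the tray's front wall to x = -123 mm. This point is 105 mm before the tray's centre (x = -105 mm in the tray's frame), 21 mm above the bench; axes as the tray's.
- loupe: Bystander: black loupe standing on the bench, 36 x 36 x 36 mm; origin at its underside.
- log_pad: Bystander: paper note pad lying on the bench, 155 x 112 x 10 mm; origin at its underside.
- marker: Bystander: black marker with a blue cap, lying on the bench, 126 mm long along its y, 12 mm thick; origin at its underside.
- c1a_mid (a point): Centre of the lower cartridge of the first lane (the one farthest from the gate's grip): white desiccant cartridge with blue domed ends, 20 mm diameter, 70 mm long along its x, 25 g, free to roll.
- c1b_mid (a point): Centre of the upper cartridge of the first lane (the one farthest from the gate's grip): white desiccant cartridge with blue domed ends, 20 mm diameter, 70 mm long along its x, 25 g, free to roll.
- c2a_mid (a point): Centre of the lower cartridge of the second lane: white desiccant cartridge with blue domed ends, 20 mm diameter, 70 mm long along its x, 25 g, free to roll.
- c2b_mid (a point): Centre of the upper cartridge of the second lane: white desiccant cartridge with blue domed ends, 20 mm diameter, 70 mm long along its x, 25 g, free to roll.
- c3a_mid (a point): Centre of the lower cartridge of the third (middle) lane: white desiccant cartridge with blue domed ends, 20 mm diameter, 70 mm long along its x, 25 g, free to roll.
- c3b_mid (a point): Centre of the upper cartridge of the third (middle) lane: white desiccant cartridge with blue domed ends, 20 mm diameter, 70 mm long along its x, 25 g, free to roll.
- c4a_mid (a point): Centre of the lower cartridge of the fourth lane: white desiccant cartridge with blue domed ends, 20 mm diameter, 70 mm long along its x, 25 g, free to roll.
- c4b_mid (a point): Centre of the upper cartridge of the fourth lane: white desiccant cartridge with blue domed ends, 20 mm diameter, 70 mm long along its x, 25 g, free to roll.
- c5a_mid (a point): Centre of the lower cartridge of the fifth lane (nearest the gate's grip): white desiccant cartridge with blue domed ends, 20 mm diameter, 70 mm long along its x, 25 g, free to roll.
- c5b_mid (a point): Centre of the upper cartridge of the fifth lane (nearest the gate's grip): white desiccant cartridge with blue domed ends, 20 mm diameter, 70 mm long along its x, 25 g, free to roll.

How it is judged:
By the outcome, as a careful person would: the job done as asked, in the order asked, and still so for the second after the job is handed in, with the robot touching nothing.
It also fails if it takes over 56 s, if anything falls off the work surface, if the arm or the gripper's body presses on something with over 40 N, if the wrist force passes 120 N, or if a joint passes its speed limit or range.

### The arm

A 6-joint arm with a two-finger parallel gripper is mounted at the origin on a cart in front of the work surface, level with it; the furniture and walls round the work are solid. World frame = base frame: x ahead of the robot, y to its left, z up, the work surface at z = 0. Lengths are in m, angles in degrees, forces in N, time in s.
With the tool pointing down it reaches from about 0.375 to 0.9 m from the base axis. Payload 3.1 kg.
Tool frame: the origin (TCP) lies at the very end of the fingers, on their centre line; the grasp point (between the pads) lies 19 mm behind it; z points along the fingers, y is the line along which they close (so a half turn about z gives the same grasp; the last joint's range is limited). The gripper opens to 87 mm and grips with 3 to 60 N. Pads are 19 mm wide; open, the fingers measure 117 mm over their backs; the gripper's body (75 mm by 190 mm) begins 51 mm behind the grasp point.
Start: joints at [65.804, 30.224, 82.088, -0, 67.689, -10.227], TCP at [0.151, 0.607, 0.195] pointing down, gripper open.
Joint ranges: [-176.69, 176.69], [-43.24, 126.21], [12.49, 139.97], [-82, 262], [0, 151.66], [-163.58, 163.58]. Speed limits (degrees/s): [159.86, 159.86, 180, 180, 180, 180].

### API

Orientations are given as a 3x3 rotation matrix whose columns are the frame's x, y, z axes.
In Python, from rig import * gives the robot as it stands.
- The arm moves only by the tool jog_arm, never from a script. Its arguments are lists of equal length, an entry for each row: "delta_pos": the shift along the world's x, y, z in cm, a list of three; "turn": the turn about the world's z in degrees; "grip": the closure, from 0 (fully open) to 1 (shut). In form: {"delta_pos": [[x, y, z], ...], "turn": [turn, ...], "grip": [grip, ...]}. A call has 1 to 12 rows; each row is the pose to reach, as a shift and turn from the pose commanded when the call began; what a row does not reach only later rows make up. A row lasts 1/8 s, in which the tool goes at most 62.5 mm and 10.7 degrees, less where a joint would pass 70% of its speed; a pose out of reach is approached as far as the arm can. A call with a gripper value outside its range is refused whole. The fingers move at their own pace and stop on an object; the grip force is fixed at half the most. Time passes only in rows, so rows that repeat a pose let the fingers close. It gives the time, the measured TCP pose, the force, the opening and the grip force at its end, in the units of the state.
- read_state(): the state, without advancing time (a new reading comes with each control period).
- capture(name): name is "scene" or "top" or "wrist"; returns a dict with "color" (420x560x3 uint8, blue, green, red), "fovy" (degrees; the focal length in pixels is half the picture's height over the tangent of half this angle, whatever the lens; pixels are square), "cx", "cy" (the principal point, pixels), "k1" (the pictures are not rectified: a ray, as slopes to the right and down, at radius r is drawn at 1 + k1 r^2 times it, then the intrinsics apply), "camera_from_world" (4x4, takes a point from world to camera coordinates). Camera axes: x right, y up, looking along -z (the intrinsics and any distortion apply to the point x, -y, -z); pixel columns grow to the right and rows downward; lengths in m; the calibration is good to about 2 mm. A picture is of the moment at which its call begins. There is no depth.
- hand_in(): hands the job in; it is judged then, once.
The state is a dict: "time_s": time; "joint_positions": joint angles; "qvel": joint speeds; "tau": joint torques, N m; "position": TCP position; "tcp_rot": TCP orientation; "force": force on the tool from outside, world axes, zero at the start; "moment": the same for the moment, N m; "opening": opening from 0.0 (shut) to 1.0 (fully open); "grasp_force": force on a finger pad.
Only numpy, scipy, OpenCV 4.12 (cv2) and the standard library are available. Lean on these libraries where they do the work, as an engineer would, in place of code of your own. Each camera call takes 0.05 s, during which the arm holds its last target. There are 200 camera calls.

## Working session

There is one attempt and no reset: what is moved stays moved. The work goes in short steps, Python scripts to look and compute and a tool call to move; the robot and the scene stay as the last step left them, time stands still between calls to the robot, and variables do not carry over. Pictures are saved under pics/ and viewed, at most 10 in all, crops included, and the job is handed in when it is done.

Besides the shell and the picture viewer there is one more tool, called as a command line: name --pt "numbers of a row" for each row, then --argument value for the rest. jog_arm: Moves the arm, as the interface text tells. Its arguments: {"type":"object","properties":{"delta_pos":{"type":"array"},"turn":{"type":"array"},"grip":{"type":"array"}},"required":["delta_pos","turn","grip"]}

```bash
mkdir -p pics; cat > h.py <<'E'
from rig import *
import numpy as np, cv2
def cap(n,f=None):
    c=capture(n)
    if f: cv2.imwrite('pics/'+f,c['color'])
    return c
def ray(c,u,v):
    h=c['color'].shape[0]; f=h/2/np.tan(np.radians(c['fovy'])/2)
    d=np.array([(u-c['cx'])/f,(v-c['cy'])/f]); s=d.copy()
    for _ in range(30): s=d/(1+c['k1']*(s@s))
    T=np.array(c['camera_from_world']); R=T[:3,:3]
    return -R.T@T[:3,3], R.T@np.array([s[0],-s[1],-1])
def onz(c,u,v,z):
    o,d=ray(c,u,v); return o+d*(z-o[2])/d[2]
def proj(c,p):
    h=c['color'].shape[0]; f=h/2/np.tan(np.radians(c['fovy'])/2)
    T=np.array(c['camera_from_world']); q=T[:3,:3]@np.array(p)+T[:3,3]
    s=np.array([q[0],-q[1]])/-q[2]; s=s*(1+c['k1']*(s@s))
    return s*f+[c['cx'],c['cy']]
E
python3 - <<'E'
from h import *
a=cap('scene','s1.png');b=cap('top','t1.png')
for c in(a,b):print(c['fovy'],c['k1'],np.linalg.inv(c['camera_from_world']).round(3))
E
```

```text
50.98474765430844 -0.01287033946498588 [[ 0.502  0.514 -0.695 -0.235]
 [-0.864  0.279 -0.418 -0.49 ]
 [-0.021  0.811  0.584  0.74 ]
 [ 0.     0.     0.     1.   ]]
42.6385864823459 -0.16592432517821532 [[-0.028  0.981 -0.194  0.213]
 [-0.999 -0.032 -0.013 -0.031]
 [-0.019  0.193  0.981  1.724]
 [ 0.     0.     0.     1.   ]]
```

View pics/s1.png

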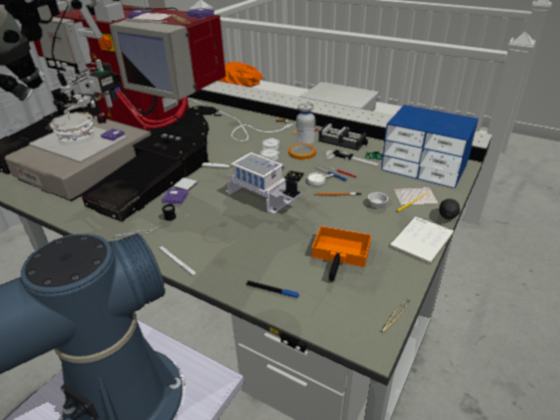

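View pics/t1.png

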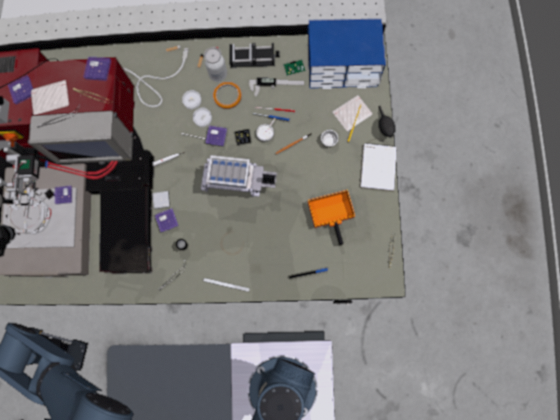

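The scene view shows the dispenser at about (262,180), its grip at (292,182), and the orange tray at (340,247). In the top view the dispenser is at (232,175), the grip at (265,179), and the tray at (330,210) with its handle end at (339,243).

```bash
python3 - <<'E'
from h import *
c=cap('top');s=cap('scene')
im=c['color']
cv2.imwrite('pics/t2.png',cv2.resize(im[145:255,190:370],None,fx=4.4,fy=4.4,interpolation=cv2.INTER_CUBIC))
cv2.imwrite('pics/s2.png',cv2.resize(s['color'][140:290,215:385],None,fx=4,fy=4,interpolation=cv2.INTER_CUBIC))
hsv=cv2.cvtColor(im,cv2.COLOR_BGR2HSV)
m=cv2.inRange(hsv,(3,150,90),(20,255,255)); m[:185]=0;m[260:]=0;m[:,:290]=0
cs,_=cv2.findContours(m,0,2);k=max(cs,key=cv2.contourArea)
r=cv2.minAreaRect(k);bp=cv2.boxPoints(r);print(r)
P=np.array([onz(c,*p,.034) for p in bp]);print(P.round(4),np.linalg.norm(np.diff(P,axis=0),axis=1))
print(onz(c,339,242,.034),onz(c,230,172,.11),onz(c,270,179,.099))
E
```

```text
((331.1461486816406, 209.86924743652344), (31.047849655151367, 41.92336654663086), 74.74488067626953)
[[ 0.5955 -0.0992  0.034 ]
 [ 0.6279 -0.2315  0.034 ]
 [ 0.5285 -0.2524  0.034 ]
 [ 0.497  -0.1214  0.034 ]] [0.13623111 0.10155323 0.13472723]
[ 0.45708063 -0.19606902  0.034     ] [0.67710208 0.13973795 0.11      ] [0.65310997 0.01572285 0.099     ]
```

View pics/t2.png

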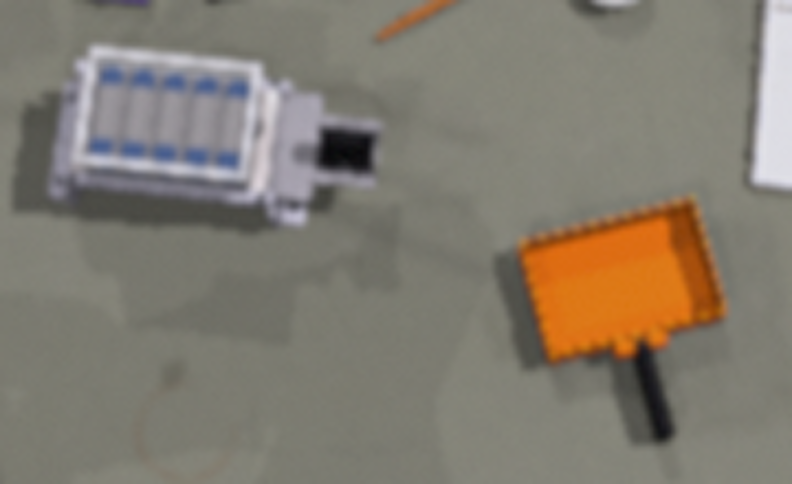

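View pics/s2.png

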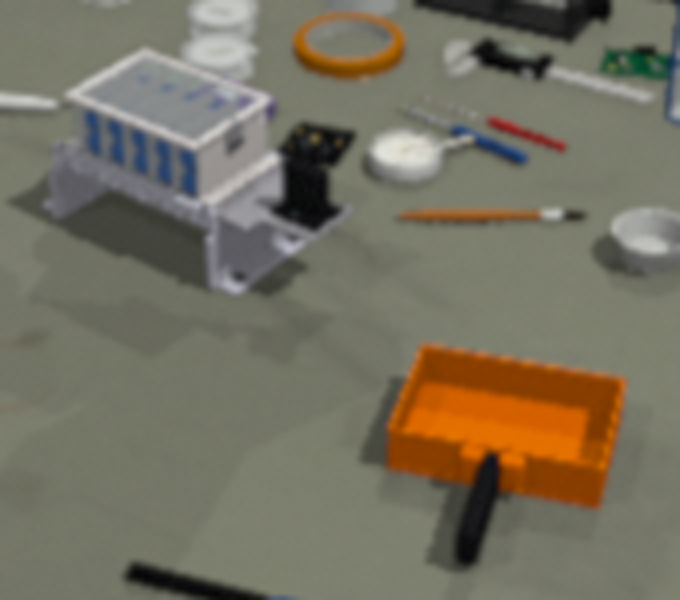

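```bash
python3 - <<'E'
from h import *
c=cap('top')
L=[(92,45),(265,62),(247,185),(75,165)]
g=lambda p,z:onz(c,(p[0]+.5)/4.4-.5+190,(p[1]+.5)/4.4-.5+145,z)
P=np.array([g(p,.111) for p in L]);print(P.round(4),np.linalg.norm(np.roll(P,-1,0)-P,axis=1),P.mean(0))
d=P[1]-P[0]+P[2]-P[3];print('yaw',np.degrees(np.arctan2(d[1],d[0]))+90)
print('grip',g((347,150),.09),'handle end',g((665,437),.034),g((645,350),.034))
s=read_state();print(np.round(s['tcp_rot'],3),s['position'])
w=cap('wrist');T=np.array(w['camera_from_world']);R=np.array(s['tcp_rot'])
print('cam in tcp',R.T@(np.linalg.inv(T)[:3,3]-s['position']),(R.T@T[:3,:3].T).round(3),w['fovy'],w['k1'])
E
```

```text
[[0.7353 0.2008 0.111 ]
 [0.7178 0.0769 0.111 ]
 [0.6279 0.0911 0.111 ]
 [0.6468 0.213  0.111 ]] [0.12513811 0.09102973 0.12332091 0.08926129] [0.68196036 0.14544723 0.111     ]
yaw -8.402412882782556
grip [0.65666832 0.02074079 0.09      ] handle end [ 0.4507138 -0.2013289  0.034    ] [ 0.514837   -0.18994435  0.034     ]
[[-0.97   0.241 -0.   ]
 [ 0.241  0.97  -0.001]
 [ 0.    -0.001 -1.   ]] [0.15069935 0.60616306 0.19478549]
cam in tcp [ 0.08419818 -0.00134726 -0.18894602] [[ 0.001  0.952  0.306]
 [ 1.    -0.    -0.001]
 [-0.001  0.306 -0.952]] 61.55823205639298 0.007791946362794001
```

jog_arm --pt "30 -31 5" --pt "30 -31 5" --pt "30 -31 5" --pt "30 -31 5" --pt "30 -31 5" --pt "30 -31 5" --pt "30 -31 5" --pt "30 -31 5" --turn '[13, 13, 13, 13, 13, 13, 13, 13]' --grip '[0.3, 0.3, 0.3, 0.3, 0.3, 0.3, 0.3, 0.3]'

```text
time_s: 1.3
position: [0.4547, 0.2937, 0.246]
tcp_rot: [[-1.0, 0.023, 0.003], [0.023, 1.0, 0.0], [-0.003, 0.0, -1.0]]
force: [-0.4, -0.5, -0.1]
opening: 0.696
grasp_force: 0.0
```

jog_arm --pt "1.6 -49.5 -5" --pt "1.6 -49.5 -5" --pt "1.6 -49.5 -5" --pt "1.6 -49.5 -5" --pt "1.6 -49.5 -5" --pt "1.6 -49.5 -5" --pt "1.6 -49.5 -5" --pt "1.6 -49.5 -8" --pt "1.6 -49.5 -8" --pt "1.6 -49.5 -8" --turn '[13, 13, 13, 13, 13, 13, 13, 13, 13, 13]' --grip '[0.3, 0.3, 0.3, 0.3, 0.3, 0.3, 0.3, 0.3, 0.3, 0.3]'

```text
time_s: 2.55
position: [0.4663, -0.1975, 0.1646]
tcp_rot: [[-0.978, -0.208, -0.002], [-0.208, 0.978, 0.002], [0.001, 0.002, -1.0]]
force: [-0.9, 0.1, -0.6]
opening: 0.702
grasp_force: 0.0
```

```bash
python3 - <<'E'
from h import *
s=read_state();print(s['time_s'],np.round(s['tcp_rot'],3),s['position'],s['opening'])
w=cap('wrist','w1.png')
R=np.array(s['tcp_rot']);print(proj(w,[.467,-.198,.034]))
hsv=cv2.cvtColor(w['color'],cv2.COLOR_BGR2HSV)
m=cv2.inRange(hsv,(3,150,60),(20,255,255));cs,_=cv2.findContours(m,0,2);k=max(cs,key=cv2.contourArea)
print(cv2.boundingRect(k))
E
```

```text
2.55 [[-0.978 -0.208 -0.002]
 [-0.208  0.978  0.002]
 [ 0.001  0.002 -1.   ]] [ 0.46631942 -0.19749436  0.16458934] 0.7024369832420927
[272.77037859 188.45278467]
(206, 230, 135, 73)
```

View pics/w1.png

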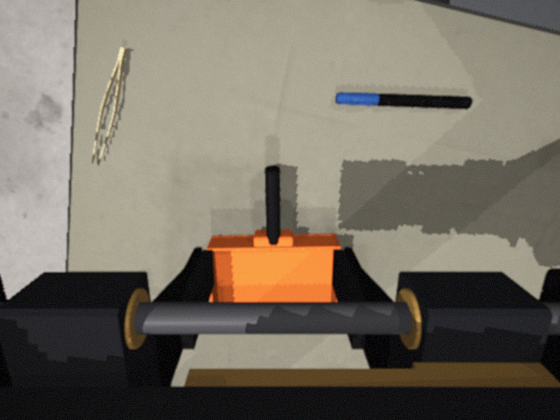

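The wrist view shows the handle running from its tip at (273,168) to the tray's front wall at (273,236), with the wall's top edge spanning (208,248) to (340,248).

```bash
python3 - <<'E'
from h import *
w=cap('wrist');im=w['color']
hsv=cv2.cvtColor(im,cv2.COLOR_BGR2HSV)
g=hsv[...,2]
for v in (172,180,200,220,232):
    x=np.where(g[v,255:292]<60)[0]+255
    print(v,x.min(),x.max(),onz(w,(x.min()+x.max())/2,v,.034))
print('tip',onz(w,273,167,.034))
m=cv2.inRange(hsv,(3,150,60),(20,255,255))
E=[]
for u in list(range(215,250,5))+list(range(300,337,5)):
    v=np.where(m[:,u])[0].min(); E.append(onz(w,u,v,.034))
E=np.array(E);p=np.polyfit(E[:,1],E[:,0],1);print('front edge yaw',-np.degrees(np.arctan(p[0])),E.mean(0))
for v in (255,265):
    x=np.where(m[v,195:360])[0]+195;print(v,x.min(),x.max(),onz(w,x.min(),v,.034),onz(w,x.max(),v,.034))
E
```

```text
172 265 278 [ 0.45230418 -0.20180226  0.034     ]
180 265 278 [ 0.45972834 -0.20021807  0.034     ]
200 265 279 [ 0.4786626  -0.19569281  0.034     ]
220 266 279 [ 0.4982966  -0.19100031  0.034     ]
232 266 278 [ 0.51059095 -0.18886518  0.034     ]
tip [ 0.44742864 -0.20143014  0.034     ]
front edge yaw 12.465739803225535 [ 0.51231179 -0.18382313  0.034     ]
255 213 333 [ 0.54699139 -0.24126013  0.034     ] [ 0.52203122 -0.12414296  0.034     ]
265 213 333 [ 0.55792945 -0.23949549  0.034     ] [ 0.53274086 -0.12125777  0.034     ]
```

jog_arm --pt "0 -0.1 -5" --pt "0 -0.1 -10" --pt "0 -0.1 -14" --pt "0 -0.1 -16" --pt "0 -0.1 -16" --pt "0 -0.1 -16" --pt "0 -0.1 -16" --pt "0 -0.1 -16" --pt "0 -0.1 -16" --turn '[0.5, 0.5, 0.5, 0.5, 0.5, 0.5, 0.5, 0.5, 0.5]' --grip '[0.3, 0.3, 0.3, 0.3, 0.3, 1, 1, 1, 1]'

```text
time_s: 3.78
position: [0.4671, -0.1997, 0.0058]
tcp_rot: [[-0.976, -0.217, 0.001], [-0.217, 0.976, -0.001], [-0.001, -0.001, -1.0]]
force: [0.8, -0.4, 0.8]
opening: 0.332
grasp_force: 0.0
```

jog_arm --pt "0 0 0" --pt "0 0 0" --pt "0 0 0" --pt "0 0 2" --pt "0 0 5" --pt "0 0 5" --turn '[0, 0, 0, 0, 0, 0]' --grip '[1, 1, 1, 1, 1, 1]'

```text
time_s: 4.53
position: [0.4678, -0.2003, 0.0566]
tcp_rot: [[-0.976, -0.217, 0.003], [-0.217, 0.976, -0.002], [-0.002, -0.003, -1.0]]
force: [-0.8, -0.5, -1.1]
opening: 0.109
grasp_force: 29.9
```

jog_arm --pt "-2 6 0" --pt "-4 11 0" --pt "-6 16 0" --pt "-8 21 0" --pt "-8 26 0" --pt "-8 31 0" --pt "-8 36 0" --pt "-8 38.8 0" --pt "-8 38.8 0" --pt "-8 38.8 0" --turn '[-3, -6, -9, -12, -15, -18, -21, -21, -21, -21]' --grip '[1, 1, 1, 1, 1, 1, 1, 1, 1, 1]'

```text
time_s: 5.78
position: [0.3863, 0.1879, 0.0547]
tcp_rot: [[-0.989, 0.147, -0.001], [0.147, 0.989, -0.0], [0.001, -0.001, -1.0]]
force: [0.4, -0.6, -0.1]
opening: 0.002
grasp_force: 0.0
```

```bash
python3 - <<'E'
from h import *
s=read_state();print(s['time_s'],np.round(s['tcp_rot'],3),s['position'],s['opening'],s['grasp_force'],s['joint_positions'])
w=cap('wrist','w2.png');c=cap('top');sc=cap('scene')
a=cv2.resize(c['color'][140:250,190:320],(780,660))[:, :]
b=cv2.resize(sc['color'][130:260,200:330],None,fx=4.5,fy=4.5,interpolation=cv2.INTER_CUBIC)
cv2.imwrite('pics/s3.png',b)
E
```

```text
5.775 [[-0.989  0.147 -0.001]
 [ 0.147  0.989 -0.   ]
 [ 0.001 -0.001 -1.   ]] [0.38633204 0.187934   0.05470116] 0.0021814587785690745 0.0 [ 1.09768311e+01  3.08250879e+01  1.16680616e+02 -2.13200767e-02
  3.25707340e+01 -7.05433917e+01]
```

View pics/w2.png

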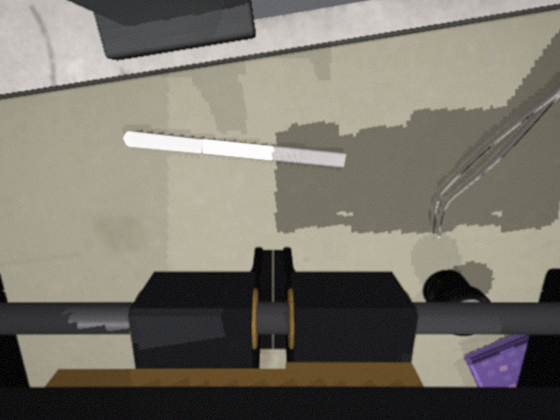

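The wrist view shows the fingers shut at (272,300) with no tray in them, so it was lost. I'll look for it.

```bash
python3 - <<'E'
from h import *
sc=cap('scene');c=cap('top')
a=cv2.resize(sc['color'][150:300,240:400],(640,600),interpolation=cv2.INTER_CUBIC)
cv2.imwrite('pics/s4.png',a)
im=c['color'];hsv=cv2.cvtColor(im,cv2.COLOR_BGR2HSV)
m=cv2.inRange(hsv,(3,150,90),(20,255,255)); m[:150]=0;m[:,:220]=0
cs,_=cv2.findContours(m,0,2);k=max(cs,key=cv2.contourArea)
r=cv2.minAreaRect(k);print(r);print(np.array([onz(c,*p,.034) for p in cv2.boxPoints(r)]).round(4))
E
```

```text
((329.5445556640625, 214.445556640625), (30.846153259277344, 41.99057388305664), 84.2894058227539)
[[ 0.5929 -0.1     0.034 ]
 [ 0.6024 -0.2354  0.034 ]
 [ 0.5017 -0.2398  0.034 ]
 [ 0.4926 -0.1059  0.034 ]]
```

View pics/s4.png

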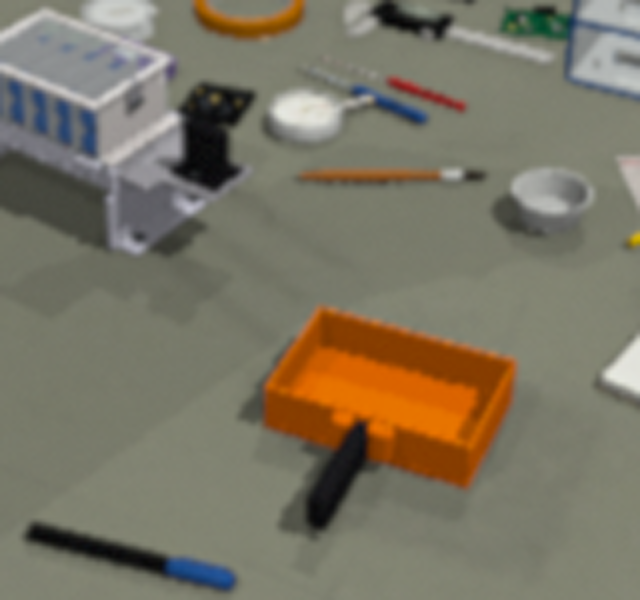

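The tray is upright on the bench and slightly turned, with the handle tip near (318,515) in the crop. Lifting let it pitch out of the grip, so I'll regrip and slide it along the bench.

```bash
python3 - <<'E'
from h import *
sc=cap('scene');c=cap('top');im=c['color']
g=lambda x,y,z:onz(sc,x/4+240,y/4+150,z).round(4)
print('tip',g(318,490,.034),'root',g(362,428,.034))
print('marker',g(35,530,.01),g(232,580,.01))
print('rim corners',g(322,310,.034),g(515,362,.034),g(268,378,.034))
print('loupe',onz(c,181,244,.03),'stand foot',g(115,245,.003))
# magenta: lid via top: white/bright region
E
```

```text
tip [ 0.438  -0.1767  0.034 ] root [ 0.4985 -0.176   0.034 ]
marker [ 0.3516 -0.0371  0.01  ] [ 0.3725 -0.1562  0.01  ]
rim corners [ 0.5904 -0.104   0.034 ] [ 0.6005 -0.2333  0.034 ] [ 0.5126 -0.1051  0.034 ]
loupe [0.46667209 0.3086981  0.03      ] stand foot [0.6238 0.0769 0.003 ]
```

jog_arm --pt "0 0 4" --pt "1 -6 8" --pt "2 -12 10" --pt "4 -18 10" --pt "5 -24 10" --pt "6 -30 10" --pt "7 -35 10" --pt "7 -37 10" --pt "7 -37 10" --turn '[0, 2, 4, 6, 8, 10, 12, 12.5, 12.5]' --grip '[0.3, 0.3, 0.3, 0.3, 0.3, 0.3, 0.3, 0.3, 0.3]'

```text
time_s: 7.25
position: [0.4566, -0.1832, 0.1551]
tcp_rot: [[-0.998, -0.067, 0.0], [-0.067, 0.998, -0.0], [-0.0, -0.0, -1.0]]
force: [0.3, 0.2, -0.6]
opening: 0.693
grasp_force: 0.0
```

```bash
python3 - <<'E'
from h import *
s=read_state();print(s['time_s'],s['position'],np.degrees(np.arctan2(-s['tcp_rot'][0][1],s['tcp_rot'][1][1])))
w=cap('wrist','w3.png');im=w['color']
hsv=cv2.cvtColor(im,cv2.COLOR_BGR2HSV)
m=cv2.inRange(hsv,(3,150,60),(20,255,255));m[300:]=0
E=[]
for u in range(180,380,5):
    x=np.where(m[:,u])[0]
    if len(x): E.append((u,x.min()))
print(E)
d=((hsv[...,2]<60)*255).astype(np.uint8);d[270:]=0
cs,_=cv2.findContours(d,0,2)
for k in cs:
    if cv2.contourArea(k)>200:print(cv2.minAreaRect(k),cv2.boundingRect(k))
E
```

```text
7.25 [ 0.45663947 -0.18320152  0.15508959] 3.8175433777909613
[(215, np.int64(238)), (220, np.int64(233)), (225, np.int64(232)), (230, np.int64(233)), (235, np.int64(233)), (240, np.int64(232)), (245, np.int64(232)), (250, np.int64(233)), (255, np.int64(233)), (260, np.int64(232)), (265, np.int64(227)), (270, np.int64(227)), (275, np.int64(234)), (280, np.int64(241)), (285, np.int64(236)), (290, np.int64(227)), (295, np.int64(227)), (300, np.int64(231)), (305, np.int64(232)), (310, np.int64(232)), (315, np.int64(232)), (320, np.int64(232)), (325, np.int64(232)), (330, np.int64(232)), (335, np.int64(232)), (340, np.int64(232)), (345, np.int64(237)), (350, np.int64(245))]
((347.5, 258.5), (21.0, 27.0), 90.0) (334, 248, 28, 22)
((198.0, 258.5), (21.0, 28.0), 90.0) (184, 248, 29, 22)
((280.5, 200.0), (80.0, 15.0), 90.0) (273, 160, 16, 81)
((401.23590087890625, 88.2283935546875), (12.10448932647705, 98.3143310546875), 83.36748504638672) (353, 78, 98, 22)
```

```bash
python3 - <<'E'
from h import *
w=cap('wrist')
for v in (160,180,200,235): print(onz(w,280.5,v,.034).round(4))
E
```

```text
[ 0.4279 -0.1774  0.034 ]
[ 0.446 -0.176  0.034]
[ 0.4648 -0.1746  0.034 ]
[ 0.4993 -0.172   0.034 ]
```

jog_arm --pt "-0.5 0.8 -5" --pt "-0.5 0.8 -10" --pt "-0.5 0.8 -14" --pt "-0.5 0.8 -15.1" --pt "-0.5 0.8 -15.1" --pt "-0.5 0.8 -15.1" --pt "-0.5 0.8 -15.1" --pt "-0.5 0.8 -15.1" --pt "-0.5 0.8 -15.1" --pt "-0.5 0.8 -15.1" --pt "-0.5 0.8 -15.1" --pt "-0.5 0.8 -15.1" --turn '[0.4, 0.4, 0.4, 0.4, 0.4, 0.4, 0.4, 0.4, 0.4, 0.4, 0.4, 0.4]' --grip '[0.3, 0.3, 0.3, 0.3, 0.7, 1, 1, 1, 1, 1, 1, 1]'

```text
time_s: 8.85
position: [0.4519, -0.1738, 0.0043]
tcp_rot: [[-0.997, -0.077, 0.0], [-0.077, 0.997, -0.0], [-0.0, -0.0, -1.0]]
force: [-1.0, -1.8, 1.1]
opening: 0.145
grasp_force: 30.0
```

jog_arm --pt "-0.5 1 0" --pt "-0.5 3 0" --pt "-1 6 0" --pt "-1 9 0" --pt "-1 12 0" --pt "-1 15 0" --pt "-1 18 0" --pt "-1 21 0" --pt "-1 24 0" --pt "-1 27 0" --pt "-1 29 0" --pt "-1 30 0" --turn '[0, 0, -1, -2, -3, -5, -6, -7, -8, -9, -10, -11]' --grip '[1, 1, 1, 1, 1, 1, 1, 1, 1, 1, 1, 1]'

```text
time_s: 10.35
position: [0.4394, 0.1286, 0.0042]
tcp_rot: [[-0.994, 0.112, -0.003], [0.112, 0.994, -0.0], [0.003, -0.0, -1.0]]
force: [-0.7, -2.0, 1.8]
opening: 0.147
grasp_force: 30.0
```

jog_arm --pt "0 2 0" --pt "0.2 4 0" --pt "0.5 5.4 0" --pt "0.5 5.4 0" --pt "0.5 5.4 0" --turn '[-0.6, -1.2, -1.8, -1.8, -1.8]' --grip '[1, 1, 1, 1, 1]'

```text
time_s: 10.98
position: [0.4447, 0.1811, 0.0041]
tcp_rot: [[-0.99, 0.144, -0.003], [0.144, 0.99, 0.0], [0.003, -0.0, -1.0]]
force: [-1.9, 2.6, 2.6]
opening: 0.146
grasp_force: 30.0
```

```bash
python3 - <<'E'
from h import *
s=read_state();print(s['time_s'],s['position'],np.degrees(np.arctan2(-s['tcp_rot'][0][1],s['tcp_rot'][1][1])),s['opening'],s['grasp_force'])
w=cap('wrist','w4.png');sc=cap('scene')
b=cv2.resize(sc['color'][135:265,205:335],(600,600),interpolation=cv2.INTER_CUBIC)
cv2.imwrite('pics/s5.png',b)
hsv=cv2.cvtColor(w['color'],cv2.COLOR_BGR2HSV)
m=cv2.inRange(hsv,(3,150,60),(20,255,255));m[300:]=0
print([(u,np.where(m[:,u])[0].min()) for u in range(180,380,10) if m[:,u].any()])
E
```

```text
10.975 [0.44465541 0.18105133 0.00413081] -8.300073075632772 0.14615289795338798 29.98079538345337
[(230, np.int64(289)), (310, np.int64(295))]
```

View pics/s5.png

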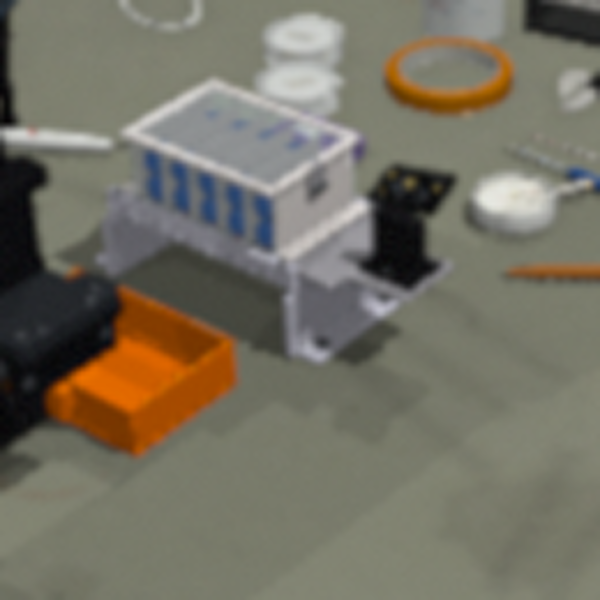

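The tray stands in front of the bay: its back right rim corner is at (235,345) in the crop, and the stand's right front plate bottom is at (300,350). I'll check the alignment numerically.

```bash
python3 - <<'E'
from h import *
sc=cap('scene')
f=600/130
g=lambda x,y,z:onz(sc,(x+.5)/f-.5+205,(y+.5)/f-.5+135,z)
lid=np.array([g(*p,.111) for p in[(125,132),(275,193),(366,135),(213,79)]])
print(lid.round(4),lid.mean(0).round(4),np.linalg.norm(np.roll(lid,-1,0)-lid,axis=1).round(4))
d=lid[1]-lid[0]+lid[2]-lid[3];print('yaw',np.degrees(np.arctan2(d[1],d[0]))+90)
th=np.radians(-8.4);R=np.array([[np.cos(th),-np.sin(th)],[np.sin(th),np.cos(th)]])
B=np.array([.682,.1455])
for n,p in dict(trayBR=(235,345,.034),trayBL=(75,272,.034),trayFR=(137,425,.034),plateRfoot=(297,355,.003),footcorner=(318,360,.003),gripTop=(400,190,.099)).items():
    P=g(*p);print(n,P.round(4),'disp frame',((P[:2]-B)@R).round(4))
E
```

```text
[[0.65   0.2145 0.111 ]
 [0.6321 0.0916 0.111 ]
 [0.718  0.0786 0.111 ]
 [0.7349 0.2045 0.111 ]] [0.6838 0.1473 0.111 ] [0.1242 0.0869 0.127  0.0854]
yaw -7.967960092537339
trayBR [0.5778 0.0901 0.034 ] disp frame [-0.095 -0.07 ]
trayBL [0.5963 0.2234 0.034 ] disp frame [-0.0961  0.0645]
trayFR [0.4851 0.0962 0.034 ] disp frame [-0.1876 -0.0775]
plateRfoot [0.623  0.0757 0.003 ] disp frame [-0.0482 -0.0777]
footcorner [0.6247 0.0614 0.003 ] disp frame [-0.0444 -0.0916]
gripTop [0.6876 0.0373 0.099 ] disp frame [ 0.0213 -0.1062]
```

jog_arm --pt "0.05 0.25 0" --pt "1.0 0.1 0" --pt "2.5 -0.1 0" --pt "4.0 -0.3 0" --pt "5.5 -0.55 0" --pt "7.0 -0.75 0" --pt "8.5 -0.95 0" --pt "10.0 -1.2 0" --pt "11.5 -1.4 0" --pt "12.5 -1.55 0" --pt "12.5 -1.55 0" --turn '[0, 0, 0, 0, 0, 0, 0, 0, 0, 0, 0]' --grip '[1, 1, 1, 1, 1, 1, 1, 1, 1, 1, 1]'

```text
time_s: 12.5
position: [0.5749, 0.1647, 0.0044]
tcp_rot: [[-0.989, 0.146, 0.005], [0.146, 0.989, -0.0], [-0.005, 0.001, -1.0]]
force: [1.5, -0.6, 0.0]
opening: 0.147
grasp_force: 30.0
```

jog_arm --pt "0.2 0 0" --pt "0.4 -0.05 0" --pt "0.6 -0.1 0" --pt "0.8 -0.1 0" --pt "1.0 -0.15 0" --pt "1.0 -0.15 0" --turn '[0, 0, 0, 0, 0, 0]' --grip '[1, 1, 1, 1, 1, 1]'

```text
time_s: 13.25
position: [0.5799, 0.1639, 0.0042]
tcp_rot: [[-0.989, 0.146, -0.004], [0.146, 0.989, 0.0], [0.004, -0.0, -1.0]]
force: [-5.6, 1.6, 4.6]
opening: 0.146
grasp_force: 30.0
```

jog_arm --pt "0.2 0 0" --pt "0.4 -0.05 0" --pt "0.4 -0.05 0" --turn '[0, 0, 0]' --grip '[1, 1, 1]'

```text
time_s: 13.62
position: [0.5798, 0.1637, 0.004]
tcp_rot: [[-0.989, 0.146, -0.012], [0.146, 0.989, 0.0], [0.012, -0.001, -1.0]]
force: [-11.3, 1.8, 9.8]
opening: 0.149
grasp_force: 30.0
```

jog_arm --pt "-0.6 0.1 0" --pt "-0.6 0.1 0" --pt "-0.6 0.1 0" --pt "-0.6 0.1 0.5" --pt "-2 0.3 4" --pt "-6 0.9 10" --pt "-10 1.5 15" --pt "-12 1.7 18" --pt "-12 1.7 18" --pt "-12 1.7 18" --turn '[0, 0, 0, 0, 0, 0, 0, 0, 0, 0]' --grip '[1, 0.5, 0.3, 0.3, 0.3, 0.3, 0.3, 0.3, 0.3, 0.3]'

```text
time_s: 14.88
position: [0.4667, 0.18, 0.1844]
tcp_rot: [[-0.989, 0.146, 0.002], [0.146, 0.989, 0.0], [-0.002, 0.0, -1.0]]
force: [-0.7, -0.2, -0.0]
opening: 0.695
grasp_force: 0.0
```

```bash
python3 - <<'E'
from h import *
s=read_state();print(s['time_s'],s['position'],s['joint_positions'])
sc=cap('scene');c=cap('top');w=cap('wrist')
b=cv2.resize(sc['color'][150:240,220:310],(560,560),interpolation=cv2.INTER_CUBIC)
a=w['color'][:,150:390]
b=np.hstack([b,cv2.resize(a,(240,420))[0:420] if 0 else cv2.copyMakeBorder(cv2.resize(a,(240,420)),0,140,0,0,0)])
cv2.imwrite('pics/m1.png',b)
E
```

```text
14.875 [0.46665686 0.1799558  0.18435014] [ 8.27098159e+00  2.14809751e+01  1.00500835e+02 -9.52949841e-03
  5.79224055e+01 -7.33505213e+01]
```

View pics/m1.png

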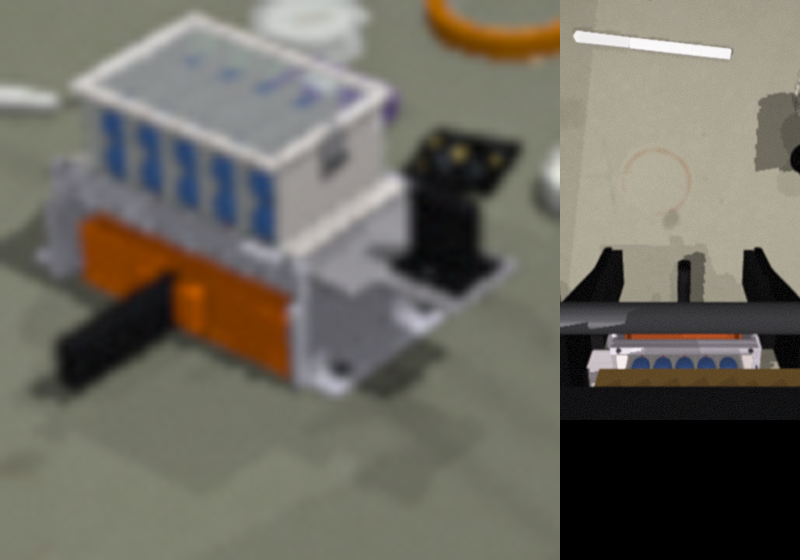

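The tray sits inside the bay, its front wall slightly behind the plates, with the handle tip near (62,350) in the scene crop and (275,260) in the wrist view. I'll check its depth by the tip.

```bash
python3 - <<'E'
from h import *
w=cap('wrist');sc=cap('scene');top=cap('top')
th=np.radians(-8.2);R=np.array([[np.cos(th),-np.sin(th)],[np.sin(th),np.cos(th)]]);B=np.array([.683,.1465])
D=lambda P:((P[:2]-B)@R).round(4)
g=lambda x,y:((x+.5)/(560/90)-.5+220,(y+.5)/(560/90)-.5+150)
gr=w['color'].max(2)
for u in (272,275,278):
    col=gr[230:290,u].astype(int);print(u,230+np.where(col<60)[0][:2])
print('w tip',[D(onz(w,275,v,.034)) for v in(258,260,262)])
print('s tip',D(onz(sc,*g(70,345),.034)),D(onz(sc,*g(68,390),.006)))
print('front wall bottom right',D(onz(sc,*g(290,377),0.002)),'bottom left',D(onz(sc,*g(84,282),.002)))
print('plate bottom front right',D(onz(sc,*g(305,385),.002)))
hsv=cv2.cvtColor(w['color'],cv2.COLOR_BGR2HSV);m=cv2.inRange(hsv,(3,130,50),(20,255,255))
for v in range(330,345,2):
    x=np.where(m[v])[0]
    if len(x):print(v,x.min(),x.max(),D(onz(w,x.min(),v,.034)),D(onz(w,x.max(),v,.034)))
# grip fin in scene
for z,p in((.099,(445,190)),(.063,(450,262))):print('fin',D(onz(sc,*g(*p),z)))
E
```

```text
272 [260 261]
275 [260 261]
278 [261 262]
w tip [array([-0.1378,  0.0031]), array([-0.1355,  0.0031]), array([-0.1331,  0.0031])]
s tip [-0.1219 -0.0009] [-0.1211  0.0046]
front wall bottom right [-0.0479 -0.067 ] bottom left [-0.0471  0.0656]
plate bottom front right [-0.0486 -0.0767]
330 124 421 [-0.0488 -0.1677] [-0.0477  0.1682]
332 124 421 [-0.0461 -0.1681] [-0.045   0.1685]
334 125 421 [-0.0434 -0.1673] [-0.0423  0.1688]
336 125 421 [-0.0407 -0.1676] [-0.0396  0.1692]
338 125 420 [-0.038 -0.168] [-0.0369  0.1684]
340 126 420 [-0.0353 -0.1672] [-0.0342  0.1687]
342 126 419 [-0.0325 -0.1675] [-0.0315  0.1679]
344 127 418 [-0.0298 -0.1668] [-0.0287  0.1671]
fin [ 0.0015 -0.1211]
fin [-1.000e-04 -1.247e-01]
```

The scene tip reads -122 mm, so the tray is about home. One firm push on the handle's end with closed fingers will confirm it.

jog_arm --pt "2 -0.4 -5" --pt "4 -0.7 -10" --pt "5.5 -0.9 -15" --pt "5.5 -0.9 -16.7" --pt "5.5 -0.9 -16.7" --pt "6 -1.0 -16.7" --pt "6.5 -1.1 -16.7" --pt "7 -1.1 -16.7" --pt "7.5 -1.2 -16.7" --pt "7.8 -1.2 -16.7" --pt "7.8 -1.2 -16.7" --turn '[0, 0, 0, 0, 0, 0, 0, 0, 0, 0, 0]' --grip '[1, 1, 1, 1, 1, 1, 1, 1, 1, 1, 1]'

```text
time_s: 16.55
position: [0.5441, 0.168, 0.0172]
tcp_rot: [[-0.989, 0.146, 0.0], [0.146, 0.989, 0.0], [-0.0, 0.0, -1.0]]
force: [0.0, -0.6, -0.2]
opening: 0.005
grasp_force: 0.0
```

jog_arm --pt "0.4 -0.05 0" --pt "0.8 -0.1 0" --pt "1.1 -0.15 0" --pt "1.4 -0.2 0" --pt "1.4 -0.2 0" --turn '[0, 0, 0, 0, 0]' --grip '[1, 1, 1, 1, 1]'

```text
time_s: 17.18
position: [0.5582, 0.166, 0.0172]
tcp_rot: [[-0.989, 0.146, 0.0], [0.146, 0.989, 0.0], [-0.0, 0.0, -1.0]]
force: [-0.0, -0.2, 0.4]
opening: 0.007
grasp_force: 0.0
```

jog_arm --pt "0.3 -0.05 0" --pt "0.6 -0.1 0" --pt "0.6 -0.1 0" --turn '[0, 0, 0]' --grip '[1, 1, 1]'

```text
time_s: 17.55
position: [0.5643, 0.165, 0.0173]
tcp_rot: [[-0.989, 0.146, 0.001], [0.146, 0.989, 0.0], [-0.001, 0.0, -1.0]]
force: [-0.3, 0.4, 0.2]
opening: 0.006
grasp_force: 0.0
```

jog_arm --pt "0.3 -0.05 0" --pt "0.6 -0.1 0" --pt "0.6 -0.1 0" --turn '[0, 0, 0]' --grip '[1, 1, 1]'

```text
time_s: 17.92
position: [0.5703, 0.1639, 0.0173]
tcp_rot: [[-0.989, 0.146, 0.0], [0.146, 0.989, -0.0], [-0.0, 0.0, -1.0]]
force: [-0.6, -0.2, 0.4]
opening: 0.008
grasp_force: 0.0
```

```bash
python3 - <<'E'
from h import *
sc=cap('scene')
b=cv2.resize(sc['color'][150:240,220:310],(560,560),interpolation=cv2.INTER_CUBIC)
a=cv2.imread('pics/m1.png')[:560,:560]
for n,i in(('before',a),('now',b)):
    m=cv2.inRange(cv2.cvtColor(i,cv2.COLOR_BGR2HSV),(3,150,60),(20,255,255));m[:200]=0
    print(n,[(u,np.where(m[:,u])[0].min(),np.where(m[:,u])[0].max()) for u in(230,250,270,285) if m[:,u].any()])
    k=np.where(m[330])[0];print('row330',k.min() if len(k) else 0,k.max() if len(k) else 0)
cv2.imwrite('pics/m2.png',b)
E
```

```text
before [(230, np.int64(272), np.int64(350)), (250, np.int64(281), np.int64(359)), (270, np.int64(290), np.int64(369)), (285, np.int64(298), np.int64(374))]
row330 184 285
now [(230, np.int64(272), np.int64(351)), (250, np.int64(280), np.int64(359)), (270, np.int64(290), np.int64(369)), (285, np.int64(297), np.int64(375))]
row330 185 285
```

View pics/m2.png

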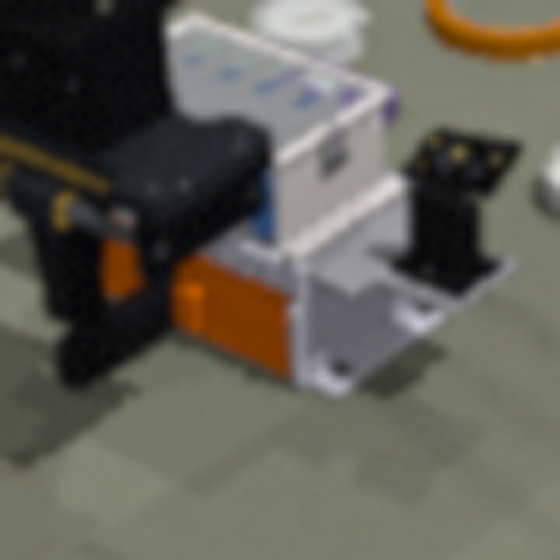

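The tray has not moved. The closed fingers are just reaching the handle tip at about (70,350). I'll keep pushing gently.

jog_arm --pt "0.3 -0.05 0" --pt "0.6 -0.1 0" --pt "0.6 -0.1 0" --turn '[0, 0, 0]' --grip '[1, 1, 1]'

```text
time_s: 18.35
position: [0.5763, 0.1629, 0.0173]
tcp_rot: [[-0.989, 0.146, 0.001], [0.146, 0.989, 0.0], [-0.001, 0.0, -1.0]]
force: [-0.3, -0.3, -0.6]
opening: 0.004
grasp_force: 0.0
```

```bash
python3 - <<'E'
from h import *
sc=cap('scene');s=read_state();p=np.array(s['position']);print(p)
q=lambda P:((proj(sc,P)-[220,150]+.5)*560/90-.5).round(0)
print('tcp',q(p),'tcp+6cm',q(p+[0,0,.06]),'tip-est',q([.561,.164,.034]),q([.561,.164,.006]))
b=cv2.resize(sc['color'][150:240,220:310],(560,560),interpolation=cv2.INTER_CUBIC)
a=cv2.imread('pics/m2.png')
d=cv2.absdiff(a,b).max(2);ys,xs=np.where(d>40);print('changed',xs.min(),xs.max(),ys.min(),ys.max())
v=b.max(2)
for y in range(240,410,15): print(y,''.join('#' if t<70 else '.' for t in v[y,0:240:6]), ''.join('#' if t<70 else '.' for t in a.max(2)[y,0:240:6]))
E
```

```text
[0.57599497 0.16294479 0.01723996]
tcp [ 91. 360.] tcp+6cm [ 79. 250.] tip-est [ 67. 346.] [ 72. 396.]
changed 0 287 0 329
240 .......############.....#############... .....#############...################...
255 .........##########......########....... ......############.....##########.......
270 ........###########.......####.......... ......############......######..........
285 .........###########.....####........... ........##########......#####...........
300 ..........###################........... ........#####################...........
315 ...........##################........... .........####################...........
330 ............##################.......... ...........###################..........
345 ........###################............. .........##################.............
360 ........###############................. .........##############.................
375 .........###########.................... .........##########.....................
390 ..........############.................. ..........###########...................
405 ........................................ ........................................
```

jog_arm --pt "0 0 3" --pt "-2 0.3 8" --pt "-6 0.9 13" --pt "-11 1.7 16.7" --pt "-11 1.7 16.7" --pt "-11 1.7 16.7" --turn '[0, 0, 0, 0, 0, 0]' --grip '[1, 1, 1, 0.3, 0.3, 0.3]'

```text
time_s: 19.15
position: [0.4663, 0.1801, 0.1846]
tcp_rot: [[-0.989, 0.145, 0.002], [0.145, 0.989, 0.0], [-0.002, 0.0, -1.0]]
force: [1.0, -0.4, -0.2]
opening: 0.262
grasp_force: 0.0
```

```bash
python3 - <<'E'
from h import *
sc=cap('scene');w=cap('wrist');s=read_state();print(s['time_s'],s['position'])
b=cv2.resize(sc['color'][150:240,220:310],(560,560),interpolation=cv2.INTER_CUBIC)
a=cv2.imread('pics/m1.png')[:560,:560]
for y in range(280,400,10): print(y,*[''.join('#' if t<70 else '.' for t in i.max(2)[y,30:210:4]) for i in(a,b)])
v=w['color'].max(2)
for y in range(240,304,4): print(y,''.join('#' if t<60 else '.' for t in v[y,225:330:2]))
cv2.imwrite('pics/x.png',b);cv2.imwrite('pics/w5.png',w['color'])
E
```

```text
19.25 [0.46660561 0.17979554 0.18349209]
280 ................................#####........ ................................#####........
290 ............##.............#########......... ............#..............#########.........
300 ......................##############......... .................####.##############.........
310 .................###################......... .................###################.........
320 ...............######################........ ...............######################........
330 ...........###########################....... ...........###########################.......
340 .......############################..####.... .......############################..#####...
350 .......#######################............... .......#######################...............
360 .......###################................... .......###################...................
370 .......###############....................... .......###############.......................
380 ......############........................... ......############...........................
390
[... 320 characters left out ...]
....
256 .##########...........................#########......
260 .##########............####...........##########.....
264 ###########...........######..........##########.....
268 ###########...........######..........###########....
272 ###########...........######..........#############..
276 ###########...........######..........##############.
280 ###########...........######..........###############
284 ###########...........######..........###############
288 ###########...........######..........###############
292 ##########............######..........###############
296 ##########............######..........###############
300 ##########............######...........##############
```

```bash
python3 - <<'E'
from h import *
w=cap('wrist');s=read_state();R=np.array(s['tcp_rot']);p=np.array(s['position'])
th=np.radians(-8.2);Q=np.array([[np.cos(th),-np.sin(th)],[np.sin(th),np.cos(th)]]);B=np.array([.683,.1465])
D=lambda P:((P[:2]-B)@Q).round(4)
for z in(.034,.02,.006):print(z,D(onz(w,275,258.5,z)))
print('tcp',proj(w,p),proj(w,p-[0,0,.019]),'px; tcp x+-9.5',[proj(w,p+R@[d,0,0]).round(1) for d in(-.0095,.0095)])
print([proj(w,p+R@[0,d,0]).round(1) for d in(-.03,.03)])
top=cap('top')
for sg in((-.123,0,.034),(-.105,0,.034),(-.045,0,.034)):
    P=np.r_[Q@np.array(sg[:2])+B,sg[2]];print(sg,P.round(4),'wrist',proj(w,P).round(1),'top',proj(top,P).round(1))
u,v=proj(top,np.r_[Q@np.array([-.123,0])+B,.034]);u,v=int(u),int(v)
print(u,v);print(top['color'].max(2)[v-10:v+12,u-7:u+8])
E
```

```text
0.034 [-0.1361  0.0034]
0.02 [-0.1292  0.0035]
0.006 [-0.1223  0.0036]
tcp [274.43165456 244.2523712 ] [274.26102447 232.0231242 ] px; tcp x+-9.5 [array([274.4, 259. ]), array([274.5, 229.1])]
[array([223. , 244.2]), array([325.8, 244.3])]
(-0.123, 0, 0.034) [0.5613 0.164  0.034 ] wrist [271.9 269.7] top [225.4 213.4]
(-0.105, 0, 0.034) [0.5791 0.1615 0.034 ] wrist [271.9 284.5] top [226.1 208. ]
(-0.045, 0, 0.034) [0.6385 0.1529 0.034 ] wrist [272.1 331.2] top [228.6 190. ]
225 213
[[ 85  56  42  55  75  80  72  52  35  33  33  54  92 114 122]
 [ 90  68  49  55  71  78  67  47  30  31  33  60  98 118 124]
 [ 96  82  62  53  71  77  62  40  30  31  33  63 100 119 123]
 [ 95  83  61  50  66  75  62  39  32  32  35  66 102 119 124]
 [ 93  78  55  45  64  72  59  37  30  31  42  75 107 120 122]
 [ 95  78  53  41  57  68  54  36  33  32  47  83 110 121 124]
 [ 93  80  56  41  50  59  51  35  31  30  49  86 113 122 125]
 [ 92  83  59  39  42  48  40  34  30  30  55  91 115 124 127]
 [ 84  81  64  43  36  37  33  31  31  32  59 100 120 127 128]
 [ 78  80  66  44  33  31  27  27  28  31  64 102 124 128 130]
 [ 79  80  69  49  35  30  23  20  24  38  74 108 128 129 129]
 [ 76  80  73  58  42  32  27  25  37  59  91 118 129 132 130]
 [ 76  77  76  64  48  34  27  32  56  84 105 122 131 132 129]
 [ 74  74  75  66  46  33  30  34  59  81  98 113 124 130 131]
 [ 76  73  75  65  46  30  26  33  48  63  74  97 118 128 132]
 [ 79  70  73  65  48  30  24  25  36  48  64  92 111 121 124]
 [ 81  69  69  66  51  33  26  21  28  37  63  91  99 100 101]
 [ 83  69  67  67  56  41  27  16  19  30  52  74  76  70  70]
 [ 87  68  67  67  60  46  30  16  14  28  45  54  56  55  55]
 [ 88  67  64  64  59  46  28  14  17  30  45  52  53  53  51]
 [ 86  68  62  60  55  42  25  15  19  32  47  51  53  54  53]
 [ 86  65  61  60  56  40  22  14  17  35  47  52  55  51  54]]
```

Tip and wall both read home within about 2 mm, and the tray stopped rigidly, so I'm moving on to the gate.

jog_arm --pt "3 -3 1" --pt "6 -6 1" --pt "9 -9 1" --pt "12 -12 1" --pt "15 -14 1" --pt "18 -15.8 1" --pt "19.8 -15.8 1" --pt "19.8 -15.8 0" --pt "19.8 -15.8 0" --pt "19.8 -15.8 0" --pt "19.8 -15.8 0" --turn '[-10, -20, -30, -40, -50, -60, -70, -80, -90, -90, -90]' --grip '[0.3, 0.3, 0.3, 0.3, 0.3, 0.3, 0.3, 0.3, 0.3, 0.3, 0.3]'

```text
time_s: 20.72
position: [0.664, 0.0218, 0.1835]
tcp_rot: [[0.143, 0.99, -0.001], [0.99, -0.143, 0.0], [-0.0, -0.001, -1.0]]
force: [0.5, 0.9, 0.5]
opening: 0.701
grasp_force: 0.0
```

```bash
python3 - <<'E'
from h import *
s=read_state();p=np.array(s['position']);R=np.array(s['tcp_rot']);print(s['time_s'],p,R.round(3),s['joint_positions'])
w=cap('wrist');v=w['color'].max(2)
th=np.radians(-8.2);Q=np.array([[np.cos(th),-np.sin(th)],[np.sin(th),np.cos(th)]]);B=np.array([.683,.1465])
for q in((0,-.126,.099),(0,-.108,.099),(0,-.144,.099)):
    print(q,proj(w,np.r_[Q@np.array(q[:2])+B,q[2]]).round(1))
for y in range(140,306,5): print(y,''.join('#' if t<60 else ('+' if t>170 else '.') for t in v[y,180:380:3]))
cv2.imwrite('pics/w6.png',w['color'])
E
```

```text
20.725 [0.66396701 0.02176665 0.18350754] [[ 0.143  0.99  -0.001]
 [ 0.99  -0.143  0.   ]
 [-0.    -0.001 -1.   ]] [-7.74021798e+00  3.40423438e+01  7.66526107e+01 -1.36525731e-03
  6.93538015e+01  5.03175822e-01]
(0, -0.126, 0.099) [273.5 200.7]
(0, -0.108, 0.099) [273.5 179.1]
(0, -0.144, 0.099) [273.4 221.6]
140 ................++++++++++++++++++++++++++++++.....................
145 ................+++++++++++....+++++++++++++++.....................
150 ................++++++++++......++++++++++++++.....................
155 ................+++++++++++.....++++++++++++++.....................
160 ................+++++++++++......+++++++++++++.....................
165 ......................+++############+++...........................
170 ......................+++############.+++..........................
175 ......................+++############.++...........................
180 ......................+++############.++.................+.........
185 ......................+++############.++........................++.
190 ......................+++#.########.#+++.................+.....
[... 960 characters left out ...]
.....................................#######........
265 ..#########........................................#########.......
270 .##########........................................###########.....
275 ###########........................................############....
280 ############.......................................##############..
285 ###########........................................###############.
290 ###########.........................................###############
295 ##########..........................................###############
300 ##########...........................................##############
305 ###################################################################
```

The fin shows directly below (columns 264–282, ending at row 217), over a wider base plate. Descending to grip it.

jog_arm --pt "0 0.2 -3" --pt "0 0.2 -7" --pt "0 0.2 -10" --pt "0 0.2 -11.1" --pt "0 0.2 -11.1" --pt "0 0.2 -11.1" --pt "0 0.2 -11.1" --pt "0 0.2 -11.1" --pt "0 0.2 -11.1" --pt "0 0.2 -11.1" --pt "0 0.2 -11.1" --turn '[0, 0, 0, 0, 0, 0, 0, 0, 0, 0, 0]' --grip '[0.3, 0.3, 0.3, 0.3, 0.3, 1, 1, 1, 1, 1, 1]'

```text
time_s: 22.15
position: [0.6638, 0.024, 0.0732]
tcp_rot: [[0.146, 0.989, -0.0], [0.989, -0.146, -0.0], [-0.0, -0.0, -1.0]]
force: [-0.7, -0.7, -0.2]
opening: 0.101
grasp_force: 0.0
```

jog_arm --pt "0 0 0" --pt "0 0 0" --turn '[0, 0]' --grip '[1, 1]'

```text
time_s: 22.4
position: [0.6638, 0.024, 0.0732]
tcp_rot: [[0.146, 0.989, -0.0], [0.989, -0.146, -0.0], [-0.0, -0.0, -1.0]]
force: [-0.2, -0.8, -0.6]
opening: 0.012
grasp_force: 0.0
```

```bash
python3 - <<'E'
from h import *
s=read_state();p=np.array(s['position']);print(s['time_s'],p,s['opening'],s['grasp_force'])
w=cap('wrist','w7.png');v=w['color'].max(2);print(proj(w,p),proj(w,p-[0,0,.019]))
for y in range(130,306,6): print(y,''.join('#' if t<60 else ('+' if t>170 else '.') for t in v[y,180:380:3]))
sc=cap('scene','s8.png');b=cv2.resize(sc['color'][150:240,220:310],(560,560),interpolation=cv2.INTER_CUBIC)
print(((proj(sc,p)-[220,150]+.5)*560/90-.5).round(0))
E
```

```text
22.4 [0.66380507 0.02399223 0.07316845] 0.011710702480683599 0.0
[271.86489979 243.22706543] [271.91420829 231.07465783]
130 ++.+++++++++++++++++++++++++++++++++++++++++++++++++++++++++.++++..
136 ++.++++++++++++++++++++++++++++++++++++++++++++++++++++++++++++++.+
142 .........+.......+++++++..............++.++++++++++++++++++++++++..
148 .....#.+................................++++++++++++++++...........
154 ....+++++...............................++++++++++++++++++.........
160 .......++.....................................+......+++++.......++
166 ...................................................................
172 ...........................................+++......++...........++
178 ........................................++++++++++++++............+
184 ........................................++++++++++++++........+..++
190 .........+.+++++++++.............+++++++++++++++++++++...........++
196 .........++++++++++++............+++++++++++++++++++++...........+.
202 ..................++++..................++++++++++..........+++++++
208 ..................++++#################
[... 492 characters left out ...]
#############+++++..+...............+..+
256 ..................++++.###############.#+++++......................
262 ..................++++.#################++++.......................
268 .................+.++++.##############..++++...................+.++
274 ###################################################################
280 ###################################################################
286 ###################################################################
292 ########################..#####.#####.#############################
298 ########################..#####.####...############################
304 ########################..###########..############################
[447. 244.]
```

The fingers shut over nothing here too. In both cases the fingers act as if their ends sit about 25 mm above the reported TCP. That also explains the weak tray grip. I'll open, go 22 mm lower straddling the fin, and close again.

jog_arm --pt "0 0 0" --pt "0 0 0" --pt "0 0 0" --pt "0 0 0" --pt "0 0 0" --pt "0 0 -1.2" --pt "0 0 -2.2" --pt "0 0 -2.2" --pt "0 0 -2.2" --turn '[0, 0, 0, 0, 0, 0, 0, 0, 0]' --grip '[0.3, 0.3, 0.3, 0.3, 0.3, 0.3, 0.3, 0.3, 0.6]'

```text
time_s: 23.62
position: [0.6638, 0.024, 0.0509]
tcp_rot: [[0.146, 0.989, -0.0], [0.989, -0.146, 0.0], [0.0, -0.0, -1.0]]
force: [-0.1, -0.6, 0.3]
opening: 0.644
grasp_force: 0.0
```

jog_arm --pt "0 0 0" --pt "0 0 0" --pt "0 0 0" --pt "0 0 0" --pt "0 0 0" --pt "0 0 0" --turn '[0, 0, 0, 0, 0, 0]' --grip '[1, 1, 1, 1, 1, 1]'

```text
time_s: 24.38
position: [0.6637, 0.024, 0.0513]
tcp_rot: [[0.146, 0.989, -0.0], [0.989, -0.146, 0.0], [-0.0, -0.0, -1.0]]
force: [-0.7, 1.0, 1.0]
opening: 0.159
grasp_force: 30.0
```

Gripped at 14 mm with 30 N. Pulling the gate 56 mm.

jog_arm --pt "-0.07 -0.5 0" --pt "-0.17 -1.2 0" --pt "-0.29 -2.0 0" --pt "-0.4 -2.8 0" --pt "-0.52 -3.6 0" --pt "-0.62 -4.3 0" --pt "-0.71 -4.9 0" --pt "-0.77 -5.3 0" --pt "-0.8 -5.5 0" --pt "-0.8 -5.5 0" --pt "-0.8 -5.5 0" --turn '[0, 0, 0, 0, 0, 0, 0, 0, 0, 0, 0]' --grip '[1, 1, 1, 1, 1, 1, 1, 1, 1, 1, 1]'

```text
time_s: 25.75
position: [0.6557, -0.031, 0.0513]
tcp_rot: [[0.145, 0.989, -0.0], [0.989, -0.145, -0.0], [-0.0, -0.0, -1.0]]
force: [-0.7, 3.7, 1.8]
opening: 0.16
grasp_force: 30.0
```

```bash
python3 - <<'E'
from h import *
s=read_state();p=np.array(s['position']);print(s['time_s'],p,s['opening'],s['grasp_force'],np.linalg.norm(p[:2]-[.6637,.024]))
sc=cap('scene','s9.png');t=cap('top','t9.png');b=cv2.resize(sc['color'][150:240,220:310],(560,560),interpolation=cv2.INTER_CUBIC)
a=cv2.imread('pics/m1.png')[:560,:560]
# blue on magazine front: per-lane area, before and now
for n,i in(('before',a),('now',b)):
    m=cv2.inRange(cv2.cvtColor(i,cv2.COLOR_BGR2HSV),(98,90,50),(125,255,255));m[:90]=0;m[:,300:]=0
    print(n,[(int(m[:,u:u+36].sum()/255)) for u in range(95,280,36)], np.where(m.sum(0)>0)[0][[0,-1]])
E
```

```text
25.75 [ 0.65566864 -0.0310065   0.05130331] 0.159774250331204 30.0003182888031 0.05558972925383522
before [905, 931, 984, 1051, 1081, 0] [103 272]
now [0, 122, 1126, 1059, 1244, 0] [134 273]
```

jog_arm --pt "0 0 0" --pt "0 0 0" --pt "0 0 0" --pt "0 0 0" --turn '[0, 0, 0, 0]' --grip '[1, 1, 1, 1]'

```text
time_s: 26.35
position: [0.6557, -0.031, 0.0513]
tcp_rot: [[0.146, 0.989, -0.0], [0.989, -0.146, -0.0], [-0.0, -0.0, -1.0]]
force: [-1.0, 3.7, 3.5]
opening: 0.157
grasp_force: 30.0
```

```bash
python3 - <<'E'
from h import *
sc=cap('scene','s10.png');b=cv2.resize(sc['color'][150:240,220:310],(560,560),interpolation=cv2.INTER_CUBIC)
a=cv2.imread('pics/m1.png')[:560,:560]
for i in(a,b):
    m=cv2.inRange(cv2.cvtColor(i,cv2.COLOR_BGR2HSV),(98,90,50),(125,255,255))
    for y in range(80,300,8):print(''.join('#' if t else '.' for t in m[y,90:300:4]))
    print()
E
```

```text
.....................................................
.....................................................
.....................................................
.....................................................
.....................................................
....####.............................................
....####.....###.....................................
.....###.....####....................................
.....####....####.....###............................
.....####......##.....####...........................
.....####.....####.....####.....###..................
.....####....#####......###....#####.................
..............####......###.....####.....###.........
..............####.....####......###.....#####.......
.......................####.....####.....#####.......
.......................####.....####......####.......
................................#####.....####.......
.................................####....#####.......
.........................................#####.......
..........................................####.......
....................
[... 1224 characters left out ...]
.......................###.....####......####.......
................................#####.....####.......
.................................####....#####.......
..........................................####.......
..........................................####.......
............###......................................
....................##...............................
....................####.............................
.....................................................
.....................................................
.....................................................
.....................................................
..........................................#####......
```

Lanes 1 and 2 have emptied and lanes 3–5 are full. Closing the gate.

jog_arm --pt "0.1 0.8 0" --pt "0.23 1.6 0" --pt "0.35 2.4 0" --pt "0.46 3.2 0" --pt "0.58 4.0 0" --pt "0.68 4.7 0" --pt "0.75 5.2 0" --pt "0.8 5.5 0" --pt "0.82 5.7 0" --pt "0.84 5.8 0" --pt "0.84 5.8 0" --turn '[0, 0, 0, 0, 0, 0, 0, 0, 0, 0, 0]' --grip '[1, 1, 1, 1, 1, 1, 1, 1, 1, 1, 1]'

```text
time_s: 27.78
position: [0.6637, 0.0239, 0.0513]
tcp_rot: [[0.145, 0.989, -0.001], [0.989, -0.145, -0.005], [-0.005, -0.001, -1.0]]
force: [-3.6, -8.1, 4.4]
opening: 0.159
grasp_force: 30.0
```

jog_arm --pt "-0.02 -0.2 0" --pt "-0.02 -0.2 0" --pt "-0.02 -0.2 0" --pt "-0.02 -0.2 0" --pt "-0.02 -0.2 0" --pt "-0.02 -0.2 0" --pt "-0.02 -0.2 4" --pt "-0.02 -0.2 9" --pt "-2 -1 14" --pt "-6 -3 16" --pt "-6 -3 16" --pt "-6 -3 16" --turn '[0, 0, 0, 0, 0, 0, 0, 0, 0, 0, 0, 0]' --grip '[1, 0.3, 0.3, 0.3, 0.3, 0.3, 0.3, 0.3, 0.3, 0.3, 0.3, 0.3]'

```text
time_s: 29.28
position: [0.6046, -0.0029, 0.2113]
tcp_rot: [[0.146, 0.989, 0.001], [0.989, -0.146, 0.0], [0.0, 0.001, -1.0]]
force: [0.0, -0.9, 0.1]
opening: 0.7
grasp_force: 0.0
```

```bash
python3 - <<'E'
from h import *
s=read_state();print(s['time_s'],s['position'],s['opening'])
sc=cap('scene','s11.png');i=sc['color']
b=cv2.resize(i[150:240,220:310],(560,560),interpolation=cv2.INTER_CUBIC);a=cv2.imread('pics/m1.png')[:560,:560]
def O(x):
    m=cv2.inRange(cv2.cvtColor(x,cv2.COLOR_BGR2HSV),(3,150,60),(20,255,255));m[:200]=0;return m
A,Bm=O(a),O(b)
for m in(A,Bm):print([(u,np.where(m[:,u])[0].min(),np.where(m[:,u])[0].max()) for u in(95,110,230,250,270,285) if m[:,u].any()])
for n,x in(('fin before',a),('fin now',b)):
    d=x.max(2)[225];k=np.where(d[400:500]<60)[0]+400;e=x.max(2)[255];l=np.where(e[380:520]<60)[0]+380;print(n,k.min(),k.max(),l.min(),l.max())
g=lambda x,y:((x+.5)/(560/90)-.5+220,(y+.5)/(560/90)-.5+150)
for y in range(300,400,20): print(*[''.join('#' if t<70 else '.' for t in x.max(2)[y,30:210:4]) for x in(a,b)])
E
```

```text
29.275 [ 0.60457474 -0.00294759  0.2112523 ] 0.6999601738341926
[(95, np.int64(218), np.int64(286)), (110, np.int64(219), np.int64(294)), (230, np.int64(272), np.int64(350)), (250, np.int64(281), np.int64(359)), (270, np.int64(290), np.int64(369)), (285, np.int64(298), np.int64(374))]
[(95, np.int64(217), np.int64(286)), (110, np.int64(220), np.int64(294)), (230, np.int64(273), np.int64(351)), (250, np.int64(281), np.int64(359)), (270, np.int64(310), np.int64(369)), (285, np.int64(322), np.int64(374))]
fin before 413 478 402 483
fin now 413 478 404 482
......................##############......... ......................##############.........
...............######################........ .............########################........
.......############################..####.... .....####################################....
.......###################................... .....#######################.................
......############........................... ......################.......................
```

```bash
python3 -c "
from rig import *
print(hand_in())"
```

```text
the job is handed in; nothing more can be done
None
```

I handed the job in at about 29 s: the tray is home in the bay (to about 2 mm by camera, and it stopped rigidly when pushed), lanes 1 and 2 dropped, lanes 3–5 are still full and the gate is shut on its stop. On my first grip the tray slipped and shifted on the bench, so I regripped and slid it in; I counted the four cartridges as dropped from the emptied lanes, and did not count them in the tray.

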